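Grease the pedal generator's bearing with the push greaser

TASK

Pull the parts drawer out to its stop and leave it out. Take the push greaser (the stepped metal cylinder with a hollow nose) from its pocket, press its nose squarely down over the leaning grease fitting on the bearing block until the sprung collar snaps down, and keep it pressed down there for a good three seconds. The program finishes while the robot is still holding the greaser pressed down on the fitting; do not disturb the battery, converter, socket or jar.

Things in the scene. Friction and masses are not known exactly. Their poses are not given: they have to be found in the camera images.
- cab_drawer0 (a joint): Travel of the only drawer of a low plywood cabinet (180 deep, 280 wide, 140 high). 0 m shut, about 0.118 m at its stop. It slides along the cabinet's own -x axis (out of its front, roughly towards the robot) with about 1 N of friction and stays where it is left.
- cab: Low plywood cabinet, fixed, left or right, yaw varies. Origin: centre of its underside; its front looks along its -x. Outer face of the shut drawer: x = -90 mm. In the drawer are two round pockets, at y = +60 and -60 mm, x = -11.5 mm when shut; one (either) holds the greaser, the other the jar. Heights above the table: drawer floor 22 mm, pocket rims 36 mm, top of drawer front 128 mm.
- cab_drawer0_handle (a point): Middle of the drawer's steel bar handle: a horizontal bar, 120 mm long, parallel to the cabinet's y, 11 mm thick, its middle 35 mm out from the drawer front and about 102 mm above the table (38 mm below the cabinet's top). Moves with the drawer.
- greaser: Push greaser: plain metal stepped cylinder 84 mm tall, 0.15 to 0.3 kg, upright in a 42 mm wide, 14 mm deep pocket. Lower 38 mm: coupler nose, 38 mm in diameter, with a 17 mm bore running 34 mm up from the underside. Above: barrel to grip, 26 mm in diameter, 46 mm tall; fingertips can push on the step between. Origin: centre of the underside, z up along its axis.
- spigot (a point): Brass spigot of the grease fitting, fixed on the bearing. Origin: centre of its tip; z outward along its axis, which leans 0.5 rad from vertical towards the bearing's -x (roughly to the robot). 14 mm in diameter, tapering to 8 mm over the last 5 mm. The 28 mm wide face of the collar round it is 16 mm below the tip at rest, 30 mm fully down; a fixed 34 mm wide cup begins 31 mm below.
- collar (a joint): How far the sprung collar round the spigot is pushed down along the spigot's axis: 0 m at rest, 0.014 m at its hard stop. It always pushes back: about 5 N at rest, rising to a peak of 14 N at 4.5 mm, then it snaps through, falls to 7 N at 10 mm and rises to 15 N at 14 mm. It comes back up when let go.
- bearing: The grey cast pillow-block bearing that carries the spigot, fixed to the table: foot 140 mm long (its x) and 40 mm wide, round housing 70 mm across, 73 mm high, a steel shaft stub through it along its y. Origin at the centre of its underside, z up; the grease fitting leans to its -x. Its yaw varies; it stands on the other side from the cabinet.
- jar: Bystander: a small glass jar, 37 mm in diameter and 50 mm tall, standing in the other drawer pocket. Origin at the centre of its underside, z up.
- battery: Bystander: a black battery, 65 x 150 x 100 mm high, on the table to the left, near the robot. Origin at the centre of its underside.
- converter: Bystander: a finned aluminium converter, 70 x 60 x 24 mm high, on the table near the robot. Origin at the centre of its underside.
- socket: Bystander: a black round panel socket, 40 mm wide, 50 mm high, standing on the table. Origin at the centre of its underside.

How it is judged:
By the outcome, as a careful person would: the job done as asked, in the order asked, and still so for the second after the job is handed in, while the arm keeps its last pose, push and grip.
It also fails if it takes over 61 s, if anything falls off the work surface, if the arm or the gripper's body presses on something with over 40 N, if the wrist force passes 120 N, or if a joint passes its speed limit or range.

ROBOT

A 6-joint arm with a two-finger parallel gripper is mounted at the origin on the work surface. World frame = base frame: x ahead of the robot, y to its left, z up, the work surface at z = 0. Lengths are in mm, angles in rad, forces in N, time in s.
With the tool pointing down it reaches from about 225 to 875 mm from the base axis. Payload 3.4 kg.
Tool frame: the origin (TCP) lies on the mounting face of the last link; the fingertips stand 173 mm ahead of it and the grasp point (between the pads) lies env.grasp_offset ahead of it (env.grasp_offset is the distance from the TCP to the grasp point, in mm); z points along the fingers, y is the direction in which the jaws open and shut (so a half turn about z gives the same grasp; the last joint's range is limited). The gripper opens to 85 mm and grips with 20 to 120 N. Pads are 22 mm wide; open, the fingers measure 114 mm over their backs; the gripper's body (76 mm by 85 mm) begins 54 mm behind the grasp point. The pads swing forward as they close: fully open they stand 13 mm farther back than shut.
Start: joints at [-1.256, 0.276, 1.505, -0, 1.361, -0.121], TCP at [242.727, -521.276, 404.728] pointing down, gripper open.
Joint ranges: [-2.89, 2.89], [-0.75, 2.08], [0.22, 2.7], [-1.18, 4.32], [0.11, 2.71], [-2.7, 2.7]. Speed limits (rad/s): [2.57, 2.57, 3.14, 3.14, 3.14, 3.14].

INTERFACE

Orientations are given as a 3x3 rotation matrix whose columns are the frame's x, y, z axes.
In Python, from rig import env, optics, ticket gives the robot as it stands.
- The arm moves only by the tool servo_tool, never from a script. Its argument "motion" is a list of rows, each a list of 7 numbers: the turn, a rotation vector about the tool's x, y, z in degrees, then the shift along the tool's x, y, z in cm, then the opening in per cent of the stroke, from 0 (shut) to 100 (fully open). In form: [[wx, wy, wz, dx, dy, dz, jaw], ...]. A call has 1 to 12 rows; each row is the pose to reach, as a shift and turn from the pose measured when the call began, along the tool's axes at that moment; what a row does not reach only later rows make up. A row lasts 1/10 s, in which the tool goes at most 50 mm and 8.59 degrees, less where a joint would pass 70% of its speed; a pose out of reach is approached as far as the arm can. A call with a gripper value outside its range is refused whole. The fingers move at their own pace and stop on an object; "force" is the grip in N (left out, the last holds). Time passes only in rows, so rows that repeat a pose let the fingers close. It gives the time, the measured TCP pose, the force and the opening at its end, in the units of the state.
- env.read_state(): the state, without advancing time (a new reading comes with each control period).
- optics.get_image(name): name is "side" or "top" or "wrist"; returns a dict with "frame" (420x560x3 uint8, red, green, blue), "z_map" (420x560 float32, mm along the optical axis (not along the pixel's ray), 0 where there is no reading), "mtx" (3x3 intrinsics, pixels), "T" (4x4, takes a point from camera to world coordinates). Camera axes: x right, y up, looking along -z (the intrinsics and any distortion apply to the point x, -y, -z); pixel columns grow to the right and rows downward; lengths in mm; the calibration is good to about 2 mm. A picture is of the moment at which its call begins.
- ticket.sign_off(): hands the job in, once; it reports no verdict.
The state is a dict: "time_s": time; "qpos": joint angles; "qvel": joint speeds; "joint_torque": joint torques, N m; "eef_pos": TCP position; "eef_rot": TCP orientation; "wrist_force": force on the tool from outside, world axes, zero at the start; "wrist_torque": the same for the moment, N m; "width": opening from 0.0 (shut) to 1.0 (fully open).
Only numpy, scipy, OpenCV 4.12 (cv2) and the standard library are available. Lean on these libraries where they do the work, as an engineer would, in place of code of your own. Each camera call takes 0.05 s, during which the arm holds its last target.

## Working session

There is one attempt and no reset: what is moved stays moved. The work goes in short steps, Python scripts to look and compute and a tool call to move; the robot and the scene stay as the last step left them, time stands still between calls to the robot, and variables do not carry over. Pictures are saved under pics/ and viewed, and the job is handed in when it is done.

Besides the shell and the picture viewer there is one more tool, called after "Request:" by a JSON object that holds its "method" and its "body". servo_tool: Moves the arm, as the interface text tells. Its arguments: {"type":"object","properties":{"motion":{"type":"array","items":{"type":"array","items":{"type":"number"}}},"force":{"type":"number"}},"required":["motion"]}

```bash
ls; mkdir -p pics
python3 - <<'E'
from rig import env, optics, ticket
import cv2,numpy as np
print(env.grasp_offset); s=env.read_state(); print({k:np.round(v,3).tolist() for k,v in s.items()})
for n in ["side","top","wrist"]:
    d=optics.get_image(n); cv2.imwrite(f"pics/{n}0.png",d["frame"][:,:,::-1]); np.savez(f"{n}0.npz",**d)
    print(n,d["mtx"].round(1).tolist(),d["T"].round(3).tolist(),d.keys())
E
```

```text
pics
154.70000000000002
{'time_s': 0.0, 'qpos': [-1.256, 0.277, 1.506, 0.0, 1.361, -0.121], 'qvel': [0.0, 0.0, 0.001, -0.0, 0.0, -0.0], 'joint_torque': [-0.001, -41.678, -24.581, -0.0, 0.011, -0.0], 'eef_pos': [242.655, -521.059, 403.816], 'eef_rot': [[0.907, 0.422, -0.001], [0.422, -0.907, 0.002], [0.0, -0.002, -1.0]], 'wrist_force': [0.021, 0.71, -0.481], 'wrist_torque': [0.008, -0.048, -0.033], 'width': 1.003}
side [[469.1, 0.0, 271.2], [0.0, 469.1, 206.3], [0.0, 0.0, 1.0]] [[-0.848, -0.334, 0.411, 1088.831], [0.53, -0.509, 0.678, 985.061], [-0.017, 0.793, 0.609, 971.712], [0.0, 0.0, 0.0, 1.0]] dict_keys(['frame', 'z_map', 'mtx', 'T'])
top [[510.0, 0.0, 280.5], [0.0, 510.0, 200.9], [0.0, 0.0, 1.0]] [[-0.024, 0.998, -0.066, 425.888], [-1.0, -0.023, 0.022, 29.986], [0.02, 0.067, 0.998, 1264.042], [0.0, 0.0, 0.0, 1.0]] dict_keys(['frame', 'z_map', 'mtx', 'T'])
wrist [[291.2, 0.0, 278.7], [0.0, 291.2, 213.9], [0.0, 0.0, 1.0]] [[0.424, 0.871, 0.248, 305.363], [-0.906, 0.408, 0.113, -492.004], [-0.003, -0.273, 0.962, 373.122], [0.0, 0.0, 0.0, 1.0]] dict_keys(['frame', 'z_map', 'mtx', 'T'])
```

View pics/top0.png

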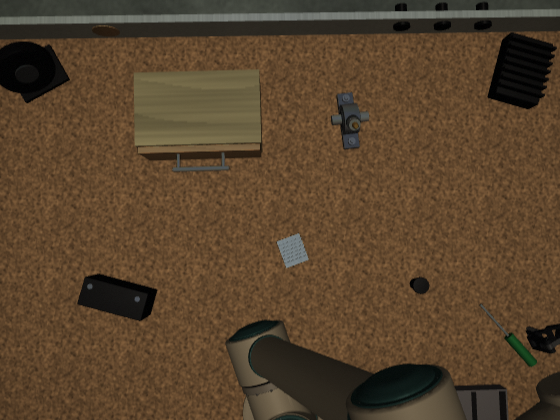

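View pics/side0.png

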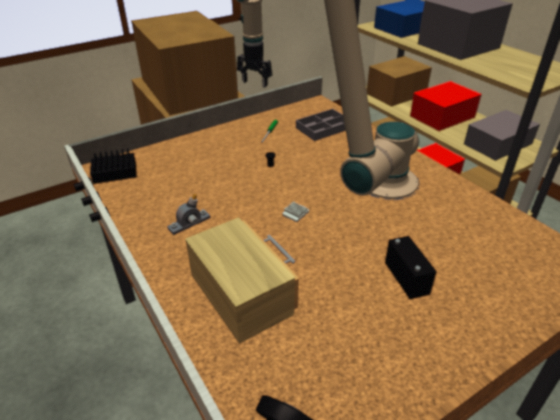

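View pics/wrist0.png

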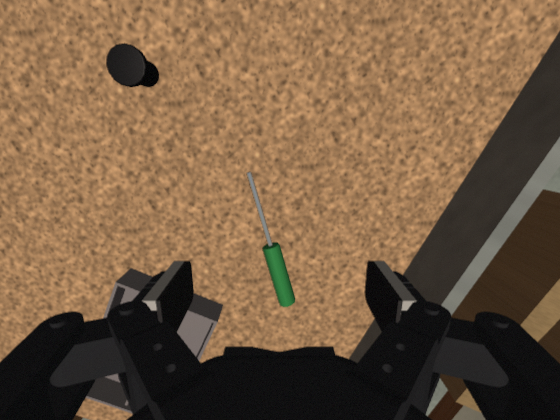

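Top view: cabinet top spans (134,72)-(262,147), handle bar at about (174-228,168), bearing at (350,120) with brass spigot about (354,125), converter (292,250), socket (420,285), battery (118,297). Next I measure these.

```bash
cat > h.py <<'E'
import numpy as np,cv2
def cast(d,uv,z):
    K,T=d["mtx"],d["T"]; uv=np.atleast_2d(np.array(uv,float))
    r=np.c_[(uv[:,0]-K[0,2])/K[0,0],-(uv[:,1]-K[1,2])/K[1,1],-np.ones(len(uv))]@T[:3,:3].T
    o=T[:3,3]; return o+r*((z-o[2])/r[:,2])[:,None]
def dep(d,uv):
    K,T=d["mtx"],d["T"]; uv=np.atleast_2d(np.array(uv,int)); Z=d["z_map"][uv[:,1],uv[:,0]]
    p=np.c_[(uv[:,0]-K[0,2])/K[0,0]*Z,-(uv[:,1]-K[1,2])/K[1,1]*Z,-Z]; return p@T[:3,:3].T+T[:3,3]
def proj(d,P):
    K,T=d["mtx"],d["T"]; p=(np.atleast_2d(P)-T[:3,3])@T[:3,:3]
    return np.c_[K[0,2]+K[0,0]*p[:,0]/-p[:,2],K[1,2]-K[1,1]*p[:,1]/-p[:,2]]
def cloud(d):
    v,u=np.mgrid[0:420,0:560]; return dep(d,np.c_[u.ravel(),v.ravel()]).reshape(420,560,3)
def toolmove(s,R,p):
    "turn deg (tool), shift cm (tool) to reach TCP pose"
    R0=np.array(s["eef_rot"]);rv=cv2.Rodrigues(R0.T@R)[0].ravel()
    return np.degrees(rv).round(2),(R0.T@(np.array(p)-s["eef_pos"])/10).round(2)
E
python3 - <<'E'
from h import *
t=dict(np.load("top0.npz")); C=cloud(t)
m=(np.abs(C[...,2]-140)<8); m[:,330:]=0;m[200:]=0
cnt=max(cv2.findContours(m.astype(np.uint8),0,2)[0],key=cv2.contourArea)
P=cast(t,cnt[:,0],140)[:,:2].astype(np.float32)
print("cab top",cv2.minAreaRect(P), C[m][:,2].mean())
hb=dep(t,[(u,v) for u in range(170,232,6) for v in (167,168,169)]);print(hb.round(0).tolist()[:12])
r=cv2.resize(t["frame"][60:190,120:400],None,fx=2.8,fy=2.8,interpolation=2);cv2.imwrite("pics/topc.png",np.clip(r[:,:,::-1]*1.6,0,255))
s=dict(np.load("side0.npz"));r=cv2.resize(s["frame"][180:320,150:310],None,fx=4,fy=4,interpolation=2);cv2.imwrite("pics/sidec.png",r[:,:,::-1])
m=(C[...,2]>15);m[:,:325]=0;m[:,380:]=0;m[:85]=0;m[160:]=0
print(C[m][:,2].max())
for v in range(95,150,4): print(v,C[v,330:372:3,2].round(0).astype(int))
E
```

```text
cab top ((712.9473876953125, 186.64955139160156), (170.76123046875, 280.5472106933594), 0.474003404378891) 141.45450203272753
[[600.0, 274.0, 3.0], [598.0, 275.0, 0.0], [595.0, 275.0, 2.0], [586.0, 241.0, 105.0], [583.0, 240.0, 110.0], [580.0, 240.0, 113.0], [585.0, 226.0, 111.0], [583.0, 227.0, 106.0], [580.0, 227.0, 110.0], [584.0, 213.0, 111.0], [583.0, 213.0, 107.0], [580.0, 213.0, 109.0]]
1264.0417466996882
95 [ 1  2 10 18 15 33 24 17  1  1  1  9  3 -3]
99 [ 1  4  1 19 19 24 27 20  0  2  1  3  6  4]
103 [ 2  3  5 17 19 19 46 53 60 -3  5 -1  3  4]
107 [-2  4  4 27 66 70 68 72 70 75  0  1  5  3]
111 [ 2  2  3 15 56 79 71 77 77 74 43 49 52  0]
115 [ 4 48 51 50 58 73 74 81 82 74 48 50 54  0]
119 [ 5 50 52 55 57 67 83 96 94 98 74 46 48 -3]
123 [  5  47  44  41  53  67  91  96 104 104  91   4   4   1]
127 [ -1   1   5   5  21  63  74  91 105 107   3   6   4  -3]
131 [ 1  4  1  3 22 49 44 44 40 31 -1  4  7  2]
135 [ 2 -1  4  3 17 17 14 20 15 21  2  3 -3  2]
139 [-1 -2  2  8  2 16 23 33 28 22  7  1  3  3]
143 [ 1  2  0  0  6 17 21 25 17 16  6  5  6  3]
147 [ 0 -4  4  0  1 13 16 16 14  9  5  4  2 -1][ WARN:0@0.116] global loadsave.cpp:1063 imwrite_ Unsupported depth image for selected encoder is fallbacked to CV_8U.
```

View pics/topc.png

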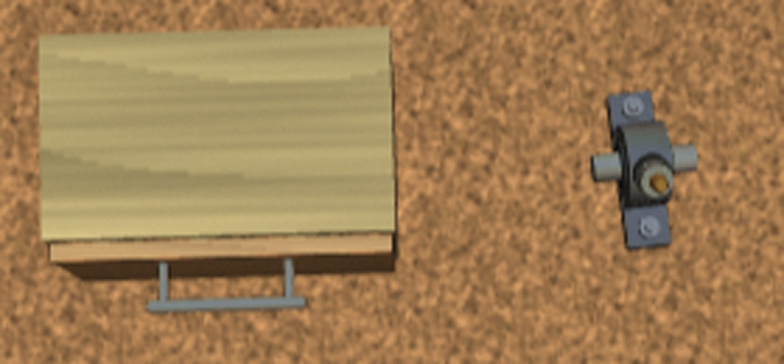

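View pics/sidec.png

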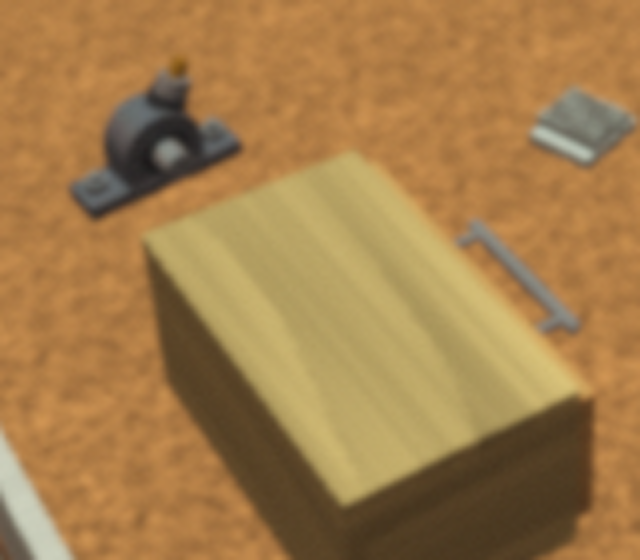

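Run:
```python
from h import *
t=dict(np.load("top0.npz")); s=dict(np.load("side0.npz"))
print("handle ends",cast(t,[(173.2,169),(228.6,167.5)],105).round(1))
print("handle ends side z105",cast(s,[(150+476/4,180+225/4),(150+575/4,180+325/4)],105).round(1))
print("cab corners",cast(t,[(134,73),(259,70),(261.5,145),(135,146)],140).round(1))
print("front edge",cast(t,[(137.5,153),(260,151)],128).round(1))
def blob(d,box,n):
    x0,y0,x1,y1=box; f=cv2.cvtColor(d["frame"],cv2.COLOR_RGB2HSV); 
    c=d["frame"][y0:y1,x0:x1]; return cv2.resize(c,None,fx=12,fy=12,interpolation=cv2.INTER_NEAREST)[:,:,::-1]
cv2.imwrite("pics/bt.png",blob(t,(325,85,375,155),0)[:600]); cv2.imwrite("pics/bs.png",blob(s,(160,185,215,240),0)[:600])
```

```text
handle ends [[581.3 247.4 105. ]
 [582.  121.4 105. ]]
handle ends side z105 [[581.2 132.7 105. ]
 [579.2 253.1 105. ]]
cab corners [[794.3 325.8 140. ]
 [796.2  46.7 140. ]
 [626.1  44.7 140. ]
 [629.6 324.5 140. ]]
front edge [[615.9 322.1 128. ]
 [614.7  48.6 128. ]]
```

View pics/bt.png

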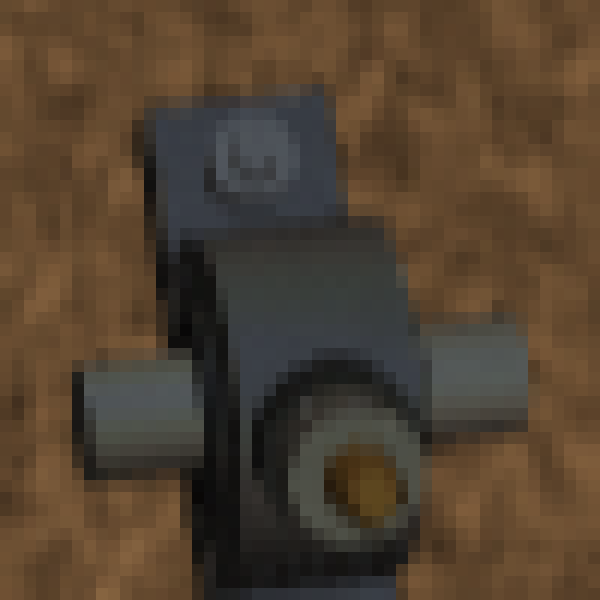

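View pics/bs.png

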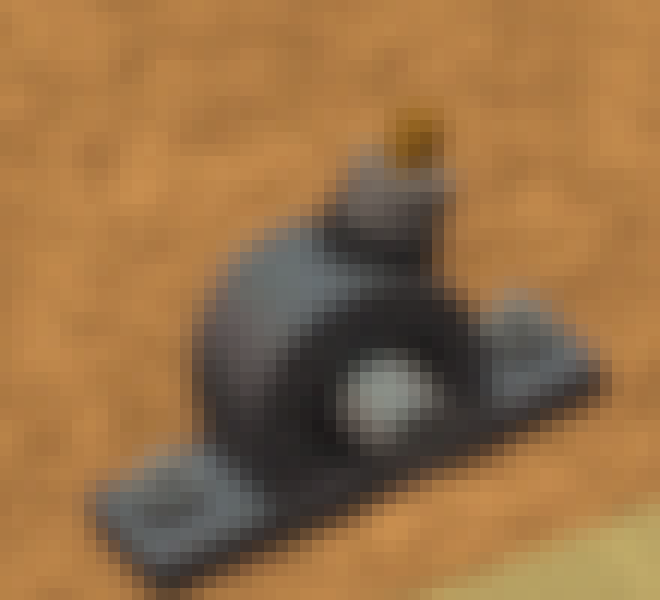

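Top: brass tip at about (355.7,125.4). Side: tip at about (194.8,194.3). The handle measures (580,186,~105), the drawer face x≈615 and the cabinet centre (705,186), which all agree. Now I compute the approach.

Run:
```python
from h import *
from rig import env
t=dict(np.load("top0.npz")); s=dict(np.load("side0.npz"))
st=env.read_state(); R=np.array([[0,1,0],[1,0,0],[0,0,-1.]])
R=np.array([[0,1,0],[1,0,0],[0,0,-1.]])
print(toolmove(st,R,(580,186,330)))
# spigot triangulation
def P(d): 
    T=np.linalg.inv(d["T"]); return d["mtx"]@np.diag([1,-1,-1.])@T[:3]
X=cv2.triangulatePoints(P(t),P(s),np.array([[355.7],[125.4]]),np.array([[194.8],[194.3]]));X=(X[:3]/X[3]).ravel();print("tip",X,proj(t,X),proj(s,X))
print("bolts",cast(t,[(120+633/2.8,60+106/2.8),(120+649/2.8,60+227/2.8)],16).round(1))
```

```text
(array([-7.000e-02, -5.000e-02, -6.503e+01]), array([ 60.43, -49.85,   7.48]))
tip [ 672.0932923  -172.33430866  101.91454434] [[355.19983628 126.28006826]] [[193.93013763 194.13338378]]
bolts [[ 762.4 -166.9   16. ]
 [ 653.4 -177.5   16. ]]
```

Request:
{"method": "servo_tool", "body": {"motion": [[0, 0, -8, 7.5, -6.2, 0, 60], [0, 0, -16, 15, -12.4, 0, 40], [0, 0, -24, 22, -18.5, 1, 33], [0, 0, -32, 29, -24, 2, 33], [0, 0, -40, 36, -30, 3, 33], [0, 0, -48, 42, -35, 4, 33], [0, 0, -56, 48, -40, 5, 33], [0, 0, -65, 54, -45, 6, 33], [0, 0, -65, 60.4, -49.9, 6.5, 33], [0, 0, -65, 60.4, -49.9, 7, 33], [0, 0, -65, 60.4, -49.9, 7.5, 33], [0, 0, -65, 60.4, -49.9, 7.5, 33]]}}

```text
time_s: 1.35
eef_pos: [499.2, 20.5, 354.1]
eef_rot: [[0.0, 1.0, -0.0], [1.0, -0.0, 0.001], [0.001, -0.0, -1.0]]
wrist_force: [0.7, -0.7, 0.1]
width: 0.329
```

Request:
{"method": "servo_tool", "body": {"motion": [[0, 0, 0, 4.5, 2.2, 0.5, 33], [0, 0, 0, 9, 4.4, 1, 33], [0, 0, 0, 13, 6.4, 1.5, 33], [0, 0, 0, 16.5, 8.1, 2, 33], [0, 0, 0, 16.5, 8.1, 2.4, 33], [0, 0, 0, 16.5, 8.1, 2.4, 33]]}}

```text
time_s: 1.95
eef_pos: [579.9, 186.2, 328.8]
eef_rot: [[-0.002, 1.0, -0.003], [1.0, 0.002, -0.0], [-0.0, -0.003, -1.0]]
wrist_force: [-0.8, -0.8, -0.4]
width: 0.332
```

Run:
```python
from rig import env, optics
from h import *
st=env.read_state();print(st["eef_pos"],st["qpos"].round(3) if hasattr(st["qpos"],'round') else st["qpos"])
for n in ["wrist","top"]:
    d=optics.get_image(n); cv2.imwrite(f"pics/{n}1.png",d["frame"][:,:,::-1]); np.savez(f"{n}1.npz",**d)
print(proj(dict(np.load("wrist1.npz")),[[580,126,102],[580,246,102],[580,186,102]]))
```

```text
[579.85269899 186.23802666 328.82336053] [1.960e-01 3.760e-01 1.548e+00 1.000e-03 1.220e+00 1.940e-01]
[[279.55260672 306.30837405]
 [280.37247232 146.21549683]
 [279.93024557 232.56788543]]
```

View pics/wrist1.png

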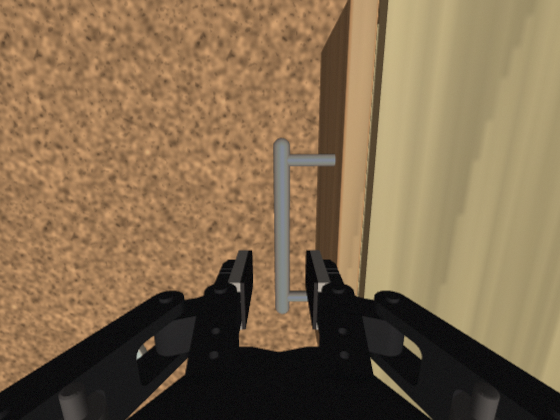

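The bar runs (282,140)-(282,312), centred between the jaws and about where predicted. Descending.

Request:
{"method": "servo_tool", "body": {"motion": [[0, 0, 0, 0, 0.05, 1.5, 29], [0, 0, 0, 0, 0.05, 3, 29], [0, 0, 0, 0, 0.05, 4.5, 29], [0, 0, 0, 0, 0.05, 5.7, 29], [0, 0, 0, 0, 0.05, 6.6, 29], [0, 0, 0, 0, 0.05, 7.1, 29], [0, 0, 0, 0, 0.05, 7.1, 29], [0, 0, 0, 0, 0.05, 7.1, 12], [0, 0, 0, 0, 0.05, 7.1, 5], [0, 0, 0, 0, 0.05, 7.1, 5], [0, 0, 0, 0, 0.05, 7.1, 5], [0, 0, 0, 0, 0.05, 7.1, 5]], "force": 40}}

```text
time_s: 3.25
eef_pos: [580.3, 184.8, 259.5]
eef_rot: [[0.0, 1.0, -0.0], [1.0, -0.0, 0.0], [0.0, -0.0, -1.0]]
wrist_force: [1.1, -0.8, 1.9]
width: 0.111
```

Request:
{"method": "servo_tool", "body": {"motion": [[0, 0, 0, 0, -0.5, 0, 5], [0, 0, 0, 0, -1.5, 0, 5], [0, 0, 0, 0, -2.5, 0, 5], [0, 0, 0, 0, -3.5, 0, 5], [0, 0, 0, 0, -4.5, 0, 5], [0, 0, 0, 0, -5.5, 0, 5], [0, 0, 0, 0, -6.5, 0, 5], [0, 0, 0, 0, -7.5, 0, 5], [0, 0, 0, 0, -8.5, 0, 5], [0, 0, 0, 0, -9.5, 0, 5], [0, 0, 0, 0, -10.5, 0, 5], [0, 0, 0, 0, -11, 0, 5]]}}

```text
time_s: 4.45
eef_pos: [468.7, 184.2, 259.5]
eef_rot: [[-0.001, 1.0, -0.002], [1.0, 0.001, -0.002], [-0.002, -0.002, -1.0]]
wrist_force: [1.6, -6.5, 0.1]
width: 0.109
```

Request:
{"method": "servo_tool", "body": {"motion": [[0, 0, 0, 0, -0.3, 0, 5], [0, 0, 0, 0, -0.6, 0, 5], [0, 0, 0, 0, -0.8, 0, 5], [0, 0, 0, 0, -0.8, 0, 5]]}}

```text
time_s: 4.85
eef_pos: [462.7, 184.1, 259.5]
eef_rot: [[-0.001, 1.0, 0.005], [1.0, 0.001, -0.002], [-0.002, 0.005, -1.0]]
wrist_force: [7.9, -3.6, -7.3]
width: 0.107
```

Request:
{"method": "servo_tool", "body": {"motion": [[0, 0, 0, 0, -0.2, 0, 5], [0, 0, 0, 0, -0.4, 0, 5], [0, 0, 0, 0, -0.4, 0, 5]]}}

```text
time_s: 5.15
eef_pos: [461.3, 184.1, 259.5]
eef_rot: [[-0.002, 1.0, 0.014], [1.0, 0.002, -0.002], [-0.002, 0.014, -1.0]]
wrist_force: [10.3, -4.3, -8.2]
width: 0.106
```

Wrist force is rising and travel has stalled at about 118 mm, so the drawer is at its stop. Releasing and rising.

Request:
{"method": "servo_tool", "body": {"motion": [[0, 0, 0, 0, 0.1, 0, 20], [0, 0, 0, 0, 0.1, 0, 28], [0, 0, 0, 0, 0.1, 0, 28], [0, 0, 0, 0, 0.1, 0, 28], [0, 0, 0, 0, 0.1, -1.5, 28], [0, 0, 0, 0, 0.1, -4, 28], [0, 0, 0, 0, 0.1, -7, 28], [0, 0, 0, 0, 0.1, -10, 40], [0, 0, 0, 0, 0.1, -13, 50], [0, 0, 0, 0, 0.1, -14, 50], [0, 0, 0, 0, 0.1, -14, 50]]}}

```text
time_s: 6.25
eef_pos: [460.4, 184.5, 400.8]
eef_rot: [[-0.002, 1.0, 0.017], [1.0, 0.002, -0.001], [-0.001, 0.017, -1.0]]
wrist_force: [0.8, -0.4, -0.2]
width: 0.502
```

Run:
```python
from rig import env, optics
from h import *
st=env.read_state();print(st["eef_pos"],st["qpos"],st["wrist_force"])
for n in ["wrist","top"]:
    d=optics.get_image(n); cv2.imwrite(f"pics/{n}2.png",d["frame"][:,:,::-1]); np.savez(f"{n}2.npz",**d)
```

```text
[460.42329462 184.53954997 400.82572132] [ 0.24264761  0.15464757  1.6773226  -0.00486394  1.29362214  0.24193335] [ 0.79681334 -0.41458597 -0.15257796]
```

View pics/wrist2.png

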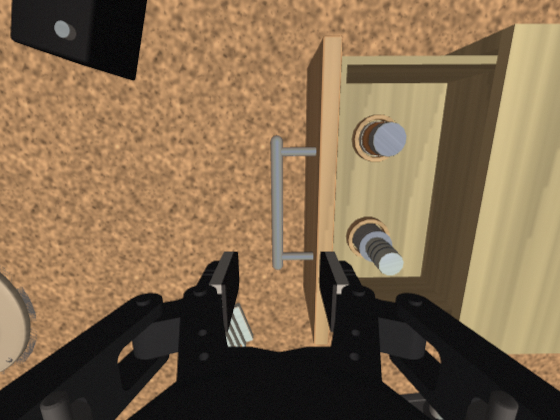

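View pics/top2.png

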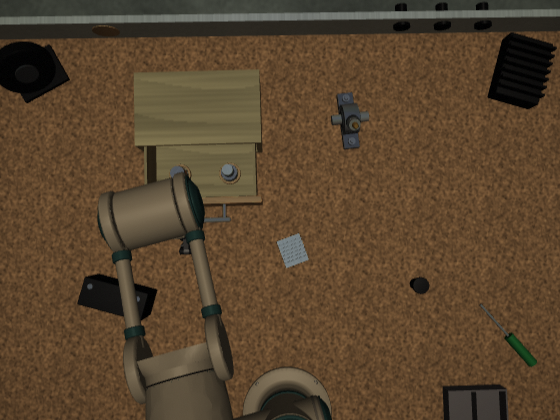

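The drawer is out. The greaser is the stepped cylinder, with its top at wrist (391,264) and top-view (229,170). The jar is at wrist (388,138).

Run:
```python
from h import *
w=dict(np.load("wrist2.npz")); t=dict(np.load("top2.npz"))
r=cv2.resize(w["frame"][180:290,330:430],None,fx=6,fy=5.4,interpolation=2);cv2.imwrite("pics/g2.png",r[:,:,::-1])
r=cv2.resize(t["frame"][150:200,200:260],None,fx=12,fy=12,interpolation=2);cv2.imwrite("pics/g2t.png",np.clip(r[:,:,::-1]*1.4,0,255).astype(np.uint8))
print("nominal",(580-0,126)); print("w",cast(w,[(391,264)],106),"t",cast(t,[(229,170)],106))
print(proj(w,[705-129.5,126,106]),proj(t,[705-129.5,126,106]))
print("front top",cast(w,[(342,37),(333,200)],128))
```

```text
nominal (580, 126)
w [[577.58278839 126.64773539 106.        ]] t [[576.10048095 120.50868666 106.        ]]
[[388.85680741 264.60153032]] [[226.59253369 170.31344378]]
front top [[511.1913074  320.82988003 128.        ]
 [511.31066326 197.26204049 128.        ]]
```

View pics/g2.png

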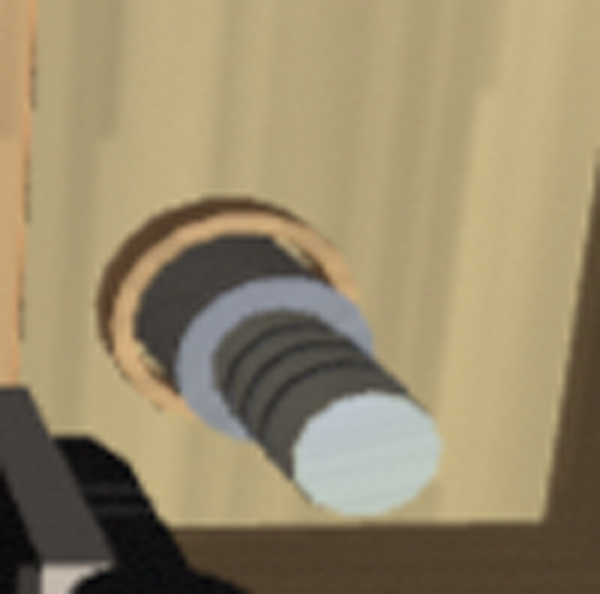

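View pics/g2t.png

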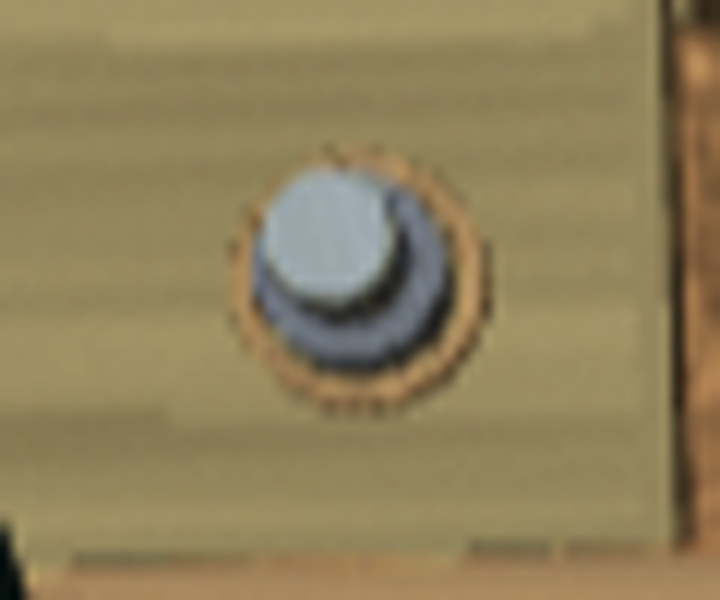

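Run:
```python
from h import *
from rig import env
st=env.read_state(); R=np.array([[1,0,0],[0,-1,0],[0,0,-1.]])
print(toolmove(st,R,(577,125.5,300)))
w=dict(np.load("wrist2.npz")); t=dict(np.load("top2.npz"))
print("w",cast(w,[(391.3,263.9)],106),"t",cast(t,[(227.2,169.6)],106))
```

```text
(array([ 0.61, -0.42, 90.11]), array([-5.88, 11.59,  9.98]))
w [[577.87227287 126.755586   106.        ]] t [[577.10715598 124.58937788 106.        ]]
```

Request:
{"method": "servo_tool", "body": {"motion": [[0, 0, 8, -0.5, 1, 0, 52], [0, 0, 16, -1, 2, 0, 52], [0, 0, 24, -2, 3, 0, 52], [0, 0, 32, -2.5, 4.2, 0, 52], [0, 0, 40, -3, 5.4, 0, 52], [0, 0, 48, -3.5, 6.6, 0, 52], [0, 0, 56, -4, 7.8, 0, 52], [0, 0, 64, -4.5, 9, 0, 52], [0, 0, 72, -5, 10.2, 1, 52], [0, 0, 80, -5.5, 11, 3, 52], [0, 0, 88, -5.9, 11.6, 5, 52], [0.6, -0.4, 90.1, -5.9, 11.6, 6, 52]]}}

```text
time_s: 7.55
eef_pos: [576.2, 124.7, 335.4]
eef_rot: [[1.0, -0.004, -0.007], [-0.004, -1.0, -0.001], [-0.007, 0.001, -1.0]]
wrist_force: [0.5, 0.4, 1.1]
width: 0.523
```

Run:
```python
from rig import env, optics
from h import *
st=env.read_state();print(st["eef_pos"],st["qpos"],st["wrist_force"])
for n in ["wrist"]:
    d=optics.get_image(n); cv2.imwrite(f"pics/{n}3.png",d["frame"][:,:,::-1]); np.savez(f"{n}3.npz",**d)
    print(proj(d,[577,125.5,106]))
R=np.array([[1,0,0],[0,-1,0],[0,0,-1.]])
print(toolmove(env.read_state(),R,(577,125.5,236)))
```

```text
[576.19736385 124.74324713 335.43713661] [ 9.52396209e-02  3.44755432e-01  1.58080067e+00 -8.88897215e-05
  1.22266184e+00  1.66986622e+00] [0.4700733  0.39177301 1.11056821]
[[277.26403441 227.83581123]]
(array([ 0.04,  0.57, -0.18]), array([ 0.23, -0.07,  9.82]))
```

View pics/wrist3.png

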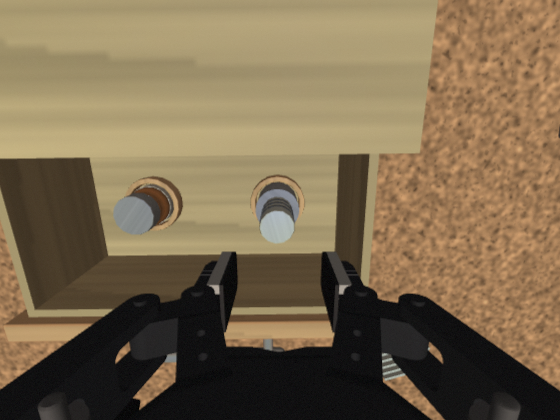

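The greaser top is at (277,226), within 2 px of the prediction. Descending and gripping.

Request:
{"method": "servo_tool", "body": {"motion": [[0, 0.5, 0, 0.1, 0, 2, 52], [0, 0.5, 0, 0.2, 0, 4, 52], [0, 0.5, 0, 0.2, 0, 6, 52], [0, 0.5, 0, 0.2, 0, 8, 52], [0, 0.5, 0, 0.2, 0, 9.2, 52], [0, 0.5, 0, 0.2, 0, 9.8, 52], [0, 0.5, 0, 0.2, 0, 9.8, 52], [0, 0.5, 0, 0.2, 0, 9.8, 40], [0, 0.5, 0, 0.2, 0, 9.8, 20], [0, 0.5, 0, 0.2, 0, 9.8, 10], [0, 0.5, 0, 0.2, 0, 9.8, 10], [0, 0.5, 0, 0.2, 0, 9.8, 10]], "force": 90}}

```text
time_s: 8.8
eef_pos: [577.1, 124.9, 237.2]
eef_rot: [[1.0, -0.003, 0.001], [-0.003, -1.0, -0.0], [0.001, 0.0, -1.0]]
wrist_force: [-1.4, 1.3, 5.2]
width: 0.283
```

Run:
```python
from rig import env, optics
from h import *
st=env.read_state();print(st["eef_pos"],st["eef_rot"],st["wrist_force"])
for n in ["wrist"]:
    d=optics.get_image(n); cv2.imwrite(f"pics/{n}4.png",d["frame"][:,:,::-1])
```

```text
[577.07769241 124.92089687 237.21681435] [[ 9.99994362e-01 -3.20242331e-03  1.00988676e-03]
 [-3.20209100e-03 -9.99994819e-01 -3.30502456e-04]
 [ 1.01093994e-03  3.27266844e-04 -9.99999435e-01]] [-1.43683254  1.34863767  5.23479158]
```

View pics/wrist4.png

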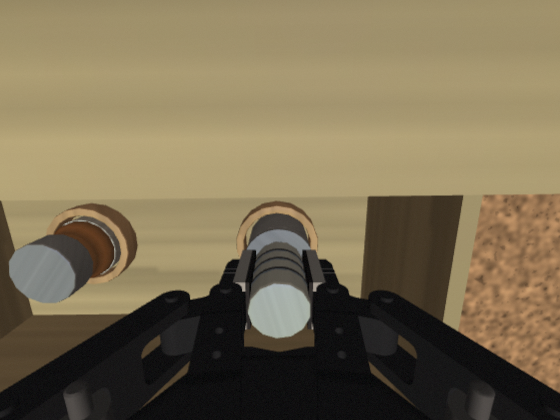

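The gripper holds the barrel (width 24 mm) just above the step. Lifting.

Request:
{"method": "servo_tool", "body": {"motion": [[0, 0, 0, 0, 0, -1, 10], [0, 0, 0, 0, 0, -3, 10], [0, 0, 0, 0, 0, -6, 10], [0, 0, 0, 0, 0, -9, 10], [0, 0, 0, 0, 0, -12, 10], [0, 0, 0, 0, 0, -15, 10], [0, 0, 0, 0, 0, -17, 10], [0, 0, 0, 0, 0, -18, 10], [0, 0, 0, 0, 0, -18, 10]]}}

```text
time_s: 9.75
eef_pos: [576.9, 125.0, 418.4]
eef_rot: [[1.0, -0.003, 0.003], [-0.003, -1.0, -0.0], [0.003, 0.0, -1.0]]
wrist_force: [0.4, 0.2, -2.0]
width: 0.28
```

```bash
cat >> h.py <<'E'
def spose(yaw,tip,dist,L=215.2,lean=0.5):
    c,s=np.cos(yaw),np.sin(yaw); a=np.array([-np.sin(lean)*c,-np.sin(lean)*s,np.cos(lean)])
    x=np.array([np.cos(lean)*c,np.cos(lean)*s,np.sin(lean)]); z=-a; R=np.c_[x,np.cross(z,x),z]
    return R,np.array(tip)+a*(dist+L)
E
python3 - <<'E'
from rig import env, optics
from h import *
st=env.read_state();print(st["eef_pos"],st["wrist_force"],st["width"])
for n in ["wrist","top"]:
    d=optics.get_image(n); cv2.imwrite(f"pics/{n}5.png",d["frame"][:,:,::-1]); np.savez(f"{n}5.npz",**d)
R,p=spose(np.radians(5.5),(672,-174,102),60);print(R.round(3),p)
print(toolmove(st,R,p))
E
```

```text
[576.89362845 124.9782935  418.35665373] [ 0.39024503  0.19431505 -1.96169493] 0.2801854083808374
[[ 0.874  0.096  0.477]
 [ 0.084 -0.995  0.046]
 [ 0.479  0.    -0.878]] [ 540.66950773 -186.6456881   343.51072103]
(array([ 1.44, 28.45, -5.56]), array([-3.55, 31.17,  7.48]))
```

View pics/wrist5.png

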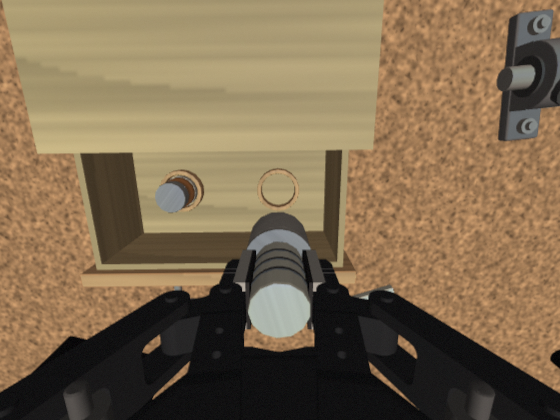

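View pics/top5.png

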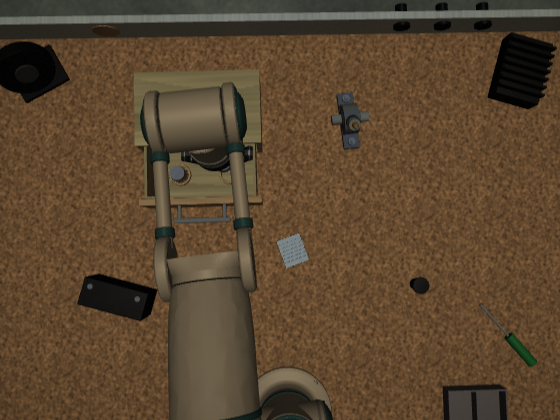

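Greaser held upright, its pocket is empty and the drawer is still out. Moving to a standoff over the fitting, tilted.

Request:
{"method": "servo_tool", "body": {"motion": [[0, 0, 0, 0, 2, 0, 10], [0, 0, 0, 0, 5, 0, 10], [0, 4, -1, -0.5, 8, 0.5, 10], [0.2, 8, -2, -1, 11.5, 1, 10], [0.4, 12, -2.5, -1.5, 15, 1.5, 10], [0.6, 16, -3, -2, 18.5, 2, 10], [0.9, 20, -4, -3, 22, 3, 10], [1.2, 24, -5, -3.5, 25, 4, 10], [1.4, 28, -5.5, -4, 28, 5, 10], [1.4, 28.5, -5.6, -4.5, 30, 5.5, 10], [1.4, 28.5, -5.6, -4.5, 31.3, 5.7, 10], [1.4, 28.5, -5.6, -4.5, 31.3, 5.7, 10]]}}

```text
time_s: 11.05
eef_pos: [530.2, -189.3, 357.8]
eef_rot: [[0.877, 0.094, 0.472], [0.083, -0.996, 0.045], [0.474, -0.0, -0.881]]
wrist_force: [0.1, -0.2, -2.0]
width: 0.283
```

Run:
```python
from rig import env, optics
from h import *
st=env.read_state();print(st["eef_pos"],st["eef_rot"].round(3),st["qpos"].round(2),st["wrist_force"],st["width"])
for n in ["wrist","top","side"]:
    d=optics.get_image(n); cv2.imwrite(f"pics/{n}6.png",d["frame"][:,:,::-1]); np.savez(f"{n}6.npz",**d)
    print(n,proj(d,(672,-174,102)))
np.savez("st6.npz",p=st["eef_pos"],R=st["eef_rot"])
```

```text
[ 530.22759071 -189.33246401  357.80881316] [[ 0.877  0.094  0.472]
 [ 0.083 -0.996  0.045]
 [ 0.474 -0.    -0.881]] [-0.57  0.19  1.81  0.42  0.79  0.66] [ 0.07175043 -0.18184864 -2.02304709] 0.2833484823210228
wrist [[276.9834256  203.91634575]]
top [[355.92467168 126.29788499]]
side [[193.73424132 193.84384087]]
```

View pics/wrist6.png

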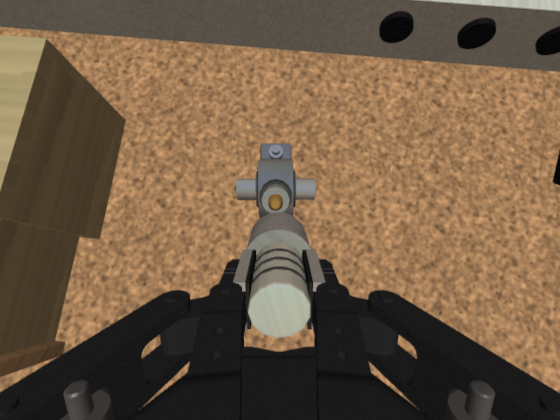

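View pics/side6.png

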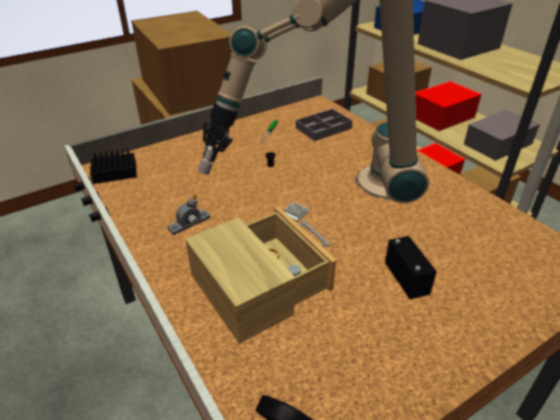

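Run:
```python
from h import *
for n,b in [("wrist",(225,140,325,290))]:
    d=dict(np.load(n+"6.npz")); x0,y0,x1,y1=b
    cv2.imwrite("pics/w6c.png",cv2.resize(d["frame"][140:240,225:325],None,fx=6,fy=6,interpolation=2)[:,:,::-1])
for n,b in [("wrist",(240,160,310,215)),("top",(335,105,375,145)),("side",(180,185,210,215))]:
    d=dict(np.load(n+"6.npz")); x0,y0,x1,y1=b
    h=cv2.cvtColor(d["frame"],cv2.COLOR_RGB2HSV)[y0:y1,x0:x1]; f=d["frame"][y0:y1,x0:x1].astype(int)
    m=(h[...,1]>140)&(h[...,0]<28)
    if n=="wrist":
        n_,l,s,c=cv2.connectedComponentsWithStats(m.astype(np.uint8))
        print(n,[(s[i].tolist(),(c[i]+[x0,y0]).round(1).tolist()) for i in range(1,n_)])
```

```text
wrist [([29, 35, 13, 15, 160], [275.2, 201.9])]
```

View pics/w6c.png

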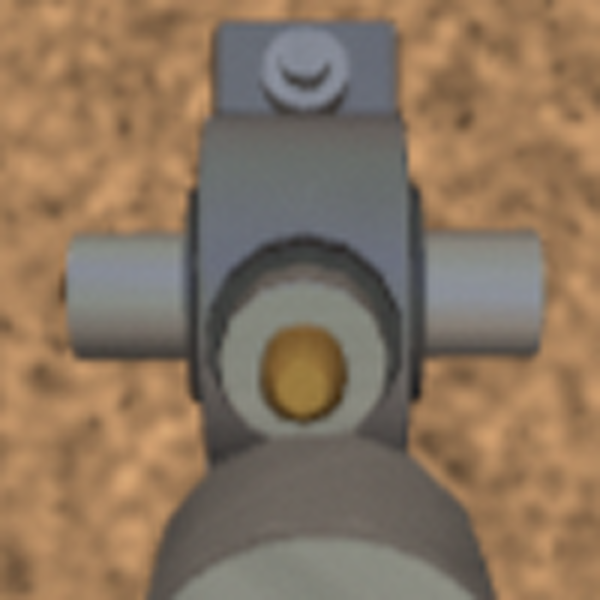

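Run:
```python
from h import *
w=dict(np.load("wrist6.npz"));t=dict(np.load("top6.npz"));s=dict(np.load("side6.npz"));S=np.load("st6.npz");p,R=S["p"],S["R"]
print("rim far/left/right pred",proj(w,(R@np.array([[19,0,215.2],[0,19,215.2],[0,-19,215.2],[19,0,177],[0,0,131]]).T).T+p).round(1))
print("cam in tool", (R.T@(w["T"][:3,3]-p)).round(1), (R.T@w["T"][:3,:3]).round(3).tolist())
def P(d): return d["mtx"]@np.diag([1,-1,-1.])@np.linalg.inv(d["T"])[:3]
ob={"w":(w,(274.8,203.0)),"t":(t,(355.7,125.4)),"s":(s,(194.8,194.3))}
import itertools
for a,b in itertools.combinations(ob,2):
    X=cv2.triangulatePoints(P(ob[a][0]),P(ob[b][0]),np.array(ob[a][1])[:,None],np.array(ob[b][1])[:,None]);X=(X[:3]/X[3]).ravel()
    print(a,b,X.round(1),"tool",(R.T@(X-p)).round(1))
# on the wrist ray at axial tool depth
for z in (100,102,104,106): X=cast(w,[(274.8,203)],z)[0]; print(z,X.round(1),(R.T@(X-p)).round(1))
```

```text
rim far/left/right pred [[278.8 210.6]
 [307.  237.9]
 [250.6 237.8]
 [278.7 229.5]
 [278.4 312.7]]
cam in tool [69.2  0.2 30.7] [[0.001, 0.962, 0.273], [1.0, -0.002, 0.002], [0.002, 0.273, -0.962]]
w t [ 672.4 -172.4  108.2] tool [  7.7  -3.4 287.7]
w s [ 670.7 -170.9  101.7] tool [  3.3  -5.  292.6]
t s [ 672.1 -172.3  101.9] tool [  4.5  -3.5 293. ]
100 [ 673.2 -171.8  100. ] [  4.6  -3.9 295.3]
102 [ 672.7 -171.9  102. ] [  5.1  -3.8 293.2]
104 [ 672.2 -172.   104. ] [  5.6  -3.8 291.2]
106 [ 671.7 -172.1  106. ] [  6.1  -3.8 289.2]
```

Run:
```python
from h import *
from rig import env
w=dict(np.load("wrist6.npz"));t=dict(np.load("top6.npz"))
print("w bolt far",cast(w,[(275.8,151.3)],20).round(1),"shaft ends top edge z50",cast(w,[(236,179),(315,179)],50).round(1))
print("foot far corners",cast(w,[(225+215/6,140+22/6),(225+396/6,140+22/6)],14).round(1))
print("top shaft ends",cast(t,[(325+78/12,85+420/12),(325+528/12,85+375/12)],42).round(1))
print("collar c",cast(w,[(225+303/6,140+362/6)],88).round(1))
st=env.read_state()
for dd in (40,30,20):
  R,p=spose(np.radians(5.5),(672.6,-172.2,102.5),dd); print(dd,toolmove(st,R,p))
```

```text
w bolt far [[ 761.3 -163.2   20. ]] shaft ends top edge z50 [[ 709.8 -123.3   50. ]
 [ 718.3 -212.3   50. ]]
foot far corners [[ 772.7 -142.4   14. ]
 [ 776.5 -181.4   14. ]]
top shaft ends [[ 701.4 -125.5   42. ]
 [ 708.8 -217.3   42. ]]
collar c [[ 679.  -171.7   88. ]]
40 (array([-0.05,  0.25,  0.08]), array([ 0.24, -0.13,  3.84]))
30 (array([-0.05,  0.25,  0.08]), array([ 0.24, -0.13,  4.84]))
20 (array([-0.05,  0.25,  0.08]), array([ 0.25, -0.13,  5.84]))
```

Wrist-view bolt, shaft middle and tip are collinear at yaw ≈5.6°. The tip is ≈(672.5,-172,102.5). Closing to a 30 mm gap.

Request:
{"method": "servo_tool", "body": {"motion": [[0, 0.2, 0.1, 0.1, 0, 1.2, 10], [0, 0.2, 0.1, 0.2, -0.1, 2.4, 10], [0, 0.2, 0.1, 0.25, -0.15, 3.6, 10], [0, 0.2, 0.1, 0.25, -0.15, 4.4, 10], [0, 0.2, 0.1, 0.25, -0.15, 4.8, 10], [0, 0.2, 0.1, 0.25, -0.15, 4.8, 10], [0, 0.2, 0.1, 0.25, -0.15, 4.8, 10], [0, 0.2, 0.1, 0.25, -0.15, 4.8, 10]]}}

```text
time_s: 12.0
eef_pos: [555.5, -183.4, 318.6]
eef_rot: [[0.874, 0.096, 0.477], [0.084, -0.995, 0.046], [0.479, -0.0, -0.878]]
wrist_force: [-0.4, 0.2, -2.1]
width: 0.282
```

Run:
```python
from rig import env, optics
from h import *
d=optics.get_image("wrist");st=env.read_state();s=optics.get_image("side");np.savez("side7.npz",**s)
np.savez("wrist7.npz",**d);np.savez("st7.npz",p=st["eef_pos"],R=st["eef_rot"])
p,R=st["eef_pos"],st["eef_rot"]
R1,p1=spose(np.radians(5.5),(672.6,-172.2,102.5),30);print(toolmove(st,R1,p1),st["wrist_force"])
cv2.imwrite("pics/w7c.png",cv2.resize(d["frame"][140:240,225:325],None,fx=6,fy=6,interpolation=2)[:,:,::-1])
cv2.imwrite("pics/s7c.png",cv2.resize(s["frame"][140:240,150:250],None,fx=6,fy=6,interpolation=2)[:,:,::-1])
print("rim far/left/right pred",proj(d,(R@np.array([[19,0,215.2],[0,19,215.2],[0,-19,215.2]]).T).T+p).round(1), "tip",proj(d,(672.6,-172.2,102.5)))
```

```text
(array([-0.01,  0.01, -0.02]), array([-0.03,  0.01,  0.09])) [ 0.09845598 -0.22888361 -1.40128803]
rim far/left/right pred [[278.9 210.7]
 [307.  237.9]
 [250.6 237.8]] tip [[279.03957053 224.18418851]]
```

View pics/w7c.png

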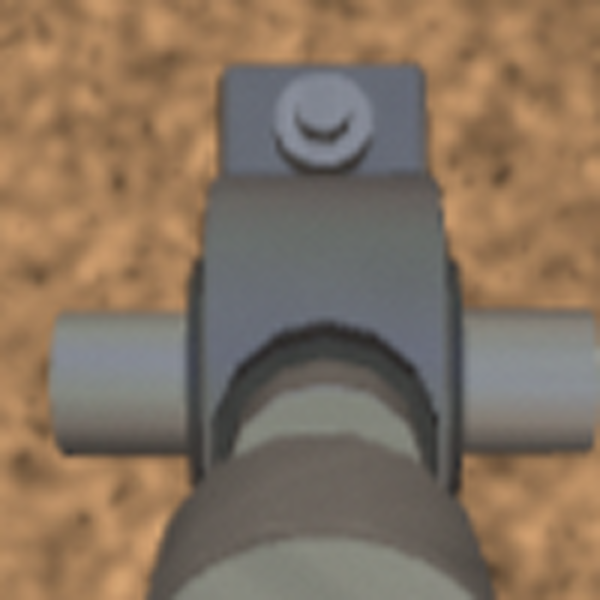

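View pics/s7c.png

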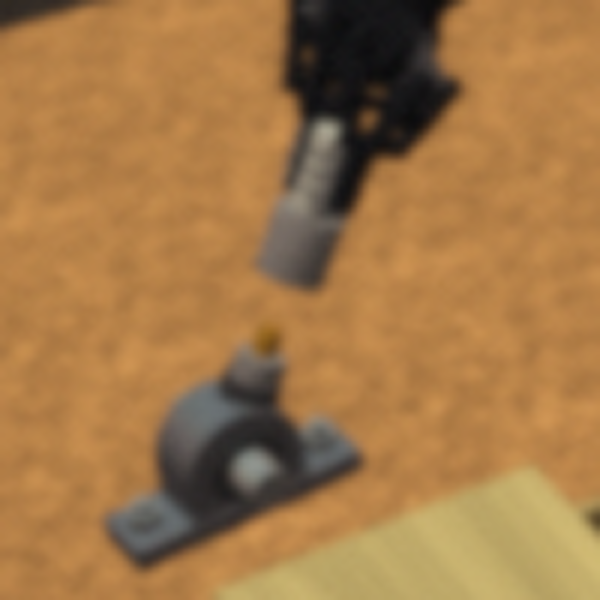

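Run:
```python
from h import *
w=dict(np.load("wrist7.npz"));s=dict(np.load("side7.npz"));S=np.load("st7.npz");p,R=S["p"],S["R"]
f=lambda q:((R@np.array(q,float).T).T+p)
tip=np.array((672.6,-172.2,102.5)); a=-R[:,2];x=R[:,0]
o=[150,140]
print("side crop px: axis pts top131,step177,bottom215,tip",((proj(s,np.vstack([f([[0,0,131.2],[0,0,177.2],[0,0,215.2]]),tip,tip-16*a]))-o)*6).round(0))
print("sil left/right of nose bottom",((proj(s,f([[0,0,215.2]])+19*np.outer([1,-1],s["T"][:3,0]))-o)*6).round(0))
print("wrist collar far edge",((proj(w,[tip-16*a+14*x,tip-31*a+17*x])-[225,140])*6).round(0))
g=cv2.cvtColor(s["frame"],cv2.COLOR_RGB2HSV)
# edge profiles in side view
for v in range(160,200,2): print(v,s["frame"][v,190:210].astype(int).tolist() if v in () else "",  ''.join('%4d'%k for k in g[v,188:212,1]))
```

```text
side crop px: axis pts top131,step177,bottom215,tip [[332. 127.]
 [304. 207.]
 [281. 272.]
 [263. 324.]
 [253. 351.]]
sil left/right of nose bottom [[317. 272.]
 [245. 272.]]
wrist collar far edge [[324. 371.]
 [325. 326.]]
160   155 155 155 152 153 154 154 154 153 155 151 136  99  48  36  34  35  38  36  23  58 125 144 148
162   155 154 156 153 155 155 153 154 152 150 141 113  67  44  43  41  38  37  35  22  20  72  97  85
164   152 154 154 152 155 155 154 154 153 148 118  81  45  40  47  44  42  45  36  22  19  26  40  23
166   155 154 155 154 154 155 155 155 147 131  91  52  44  43  43  41  41  35  38  23   0  14  70 133
168   156 154 155 154 154 155 155 154 142 117  81  44  43  44  44  39  37  33  28  16   0  70 133 154
170   153 154 155 154 156 154 154 150 139 113  66  46  46  45  42  41  36  34  13  11  36 119 157 154
172   155 155 154 154 154 155 152 140 118  91  61  48  46  43  44  35  34  22  20  13  99 144 158 156
174   153 152 155 153 154 152 143 115  72  46  38  42  42  43  40  36  29  25  32  89 143 153 156 154
176   155 156 155 155 155 148 129  88  52  40  39  41  36  3
[... 463 characters left out ...]
 155 153 150 142 124 107  91  74  62  56  53  51  70 112 143 152 156 156 156 154 154 154
188   156 154 153 154 154 155 156 151 149 147 141 139 136 135 139 148 153 154 154 155 154 156 153 153
190   156 155 155 154 156 156 156 155 154 153 155 155 155 154 156 155 155 156 153 155 156 156 155 153
192   154 156 154 154 155 158 157 158 158 154 156 155 155 157 154 155 155 156 155 156 156 155 154 155
194   154 155 155 154 160 172 181 180 171 160 156 156 154 156 157 155 157 156 155 154 154 155 153 154
196   151 143 139 144 165 191 200 195 175 159 156 153 154 157 155 154 156 155 155 154 155 155 153 154
198   139 109  77  84 123 161 166 144 137 140 149 154 153 156 155 156 155 157 156 155 156 153 156 155
```

Greaser axis at row 195 of the side view ≈193.7 against brass centre ≈194.1, and the wrist columns agree to 0.5 px, so it is aligned to about 1 mm. Advancing until the tip is just inside the bore.

Request:
{"method": "servo_tool", "body": {"motion": [[0, 0, 0, 0, 0, 0.8, 10], [0, 0, 0, 0, 0, 1.6, 10], [0, 0, 0, 0, 0, 2.3, 10], [0, 0, 0, 0, 0, 2.8, 10], [0, 0, 0, 0, 0, 3.2, 10], [0, 0, 0, 0, 0, 3.6, 10], [0, 0, 0, 0, 0, 3.6, 10], [0, 0, 0, 0, 0, 3.6, 10]], "force": 110}}

```text
time_s: 12.9
eef_pos: [572.6, -181.7, 287.0]
eef_rot: [[0.874, 0.096, 0.477], [0.084, -0.995, 0.046], [0.479, -0.0, -0.878]]
wrist_force: [0.5, -0.6, -2.9]
width: 0.274
```

```bash
cat > chk.py <<'E'
from rig import env, optics
from h import *
import sys
st=env.read_state();p,R=st["eef_pos"],st["eef_rot"]
R1,p1=spose(np.radians(5.5),(672.6,-172.2,102.5),0)
print("togo to tip plane",toolmove(st,R1,p1),"F tool",(R.T@st["wrist_force"]).round(1),"T",(R.T@st["wrist_torque"]).round(2),st["time_s"],st["width"])
k=sys.argv[1]
d=optics.get_image("wrist");s=optics.get_image("side");np.savez("side%s.npz"%k,**s);np.savez("wrist%s.npz"%k,**d)
im=np.hstack([cv2.resize(d["frame"][140:240,225:325],None,fx=4,fy=4,interpolation=2),cv2.resize(s["frame"][140:240,150:250],None,fx=4,fy=4,interpolation=2)])
cv2.imwrite(f"pics/c{k}.png",im[:,:,::-1])
E
python3 chk.py 8
```

```text
togo to tip plane (array([-0.01,  0.01, -0.01]), array([-0.03,  0.01, -0.51])) F tool [-1.   0.7  2.8] T [-0.06 -0.5  -0.01] 12.9 0.2738151144553142
```

View pics/c8.png

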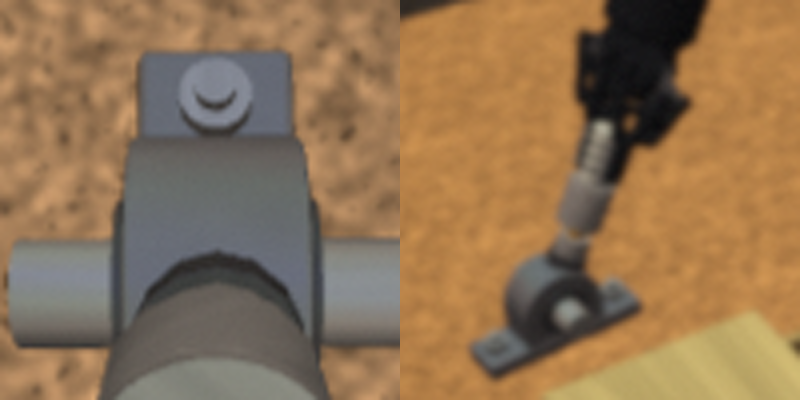

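No axial resistance with the nose 5 mm past the tip plane, so the tip is in the bore. Continuing to just short of the collar.

Request:
{"method": "servo_tool", "body": {"motion": [[0, 0, 0, 0, 0, 0.25, 10], [0, 0, 0, 0, 0, 0.5, 10], [0, 0, 0, 0, 0, 0.75, 10], [0, 0, 0, 0, 0, 0.9, 10], [0, 0, 0, 0, 0, 0.9, 10], [0, 0, 0, 0, 0, 0.9, 10]]}}

```text
time_s: 13.6
eef_pos: [576.8, -181.3, 279.1]
eef_rot: [[0.874, 0.096, 0.477], [0.084, -0.995, 0.046], [0.479, -0.0, -0.878]]
wrist_force: [0.2, -0.4, -2.5]
width: 0.28
```

```bash
python3 chk.py 9
```

```text
togo to tip plane (array([-0.01,  0.01, -0.01]), array([-0.03,  0.01, -1.41])) F tool [-1.1  0.4  2.2] T [-0.02 -0.51 -0.  ] 13.6 0.28029876913106705
```

Request:
{"method": "servo_tool", "body": {"motion": [[0, 0, 0, 0, 0, 0.2, 10], [0, 0, 0, 0, 0, 0.4, 10], [0, 0, 0, 0, 0, 0.6, 10], [0, 0, 0, 0, 0, 0.8, 10], [0, 0, 0, 0, 0, 0.8, 10]]}}

```text
time_s: 14.2
eef_pos: [580.0, -180.9, 273.4]
eef_rot: [[0.873, 0.096, 0.478], [0.085, -0.995, 0.046], [0.48, 0.0, -0.877]]
wrist_force: [-8.3, -0.3, 7.1]
width: 0.277
```

```bash
python3 chk.py 10
```

```text
togo to tip plane (array([ 0.01, -0.02,  0.04]), array([-0.03,  0.02, -2.07])) F tool [ -3.9  -0.5 -10.2] T [ 0.05 -1.04 -0.02] 14.2 0.2772139525792917
```

The collar is pushing back at about 12 N. Pushing through the snap.

Request:
{"method": "servo_tool", "body": {"motion": [[0, 0, 0, 0, 0, 0.3, 10], [0, 0, 0, 0, 0, 0.5, 10], [0, 0, 0, 0, 0, 0.7, 10], [0, 0, 0, 0, 0, 0.85, 10], [0, 0, 0, 0, 0, 0.95, 10], [0, 0, 0, 0, 0, 0.95, 10]]}}

```text
time_s: 14.9
eef_pos: [583.8, -180.5, 266.3]
eef_rot: [[0.873, 0.097, 0.478], [0.086, -0.995, 0.046], [0.48, 0.001, -0.877]]
wrist_force: [-9.8, -0.5, 7.5]
width: 0.284
```

```bash
python3 chk.py 11
```

```text
togo to tip plane (array([ 0.02, -0.04,  0.09]), array([-0.02,  0.03, -2.87])) F tool [ -4.9  -0.5 -11.3] T [ 0.03 -1.12  0.03] 14.9 0.2835848479370083
```

View pics/c11.png

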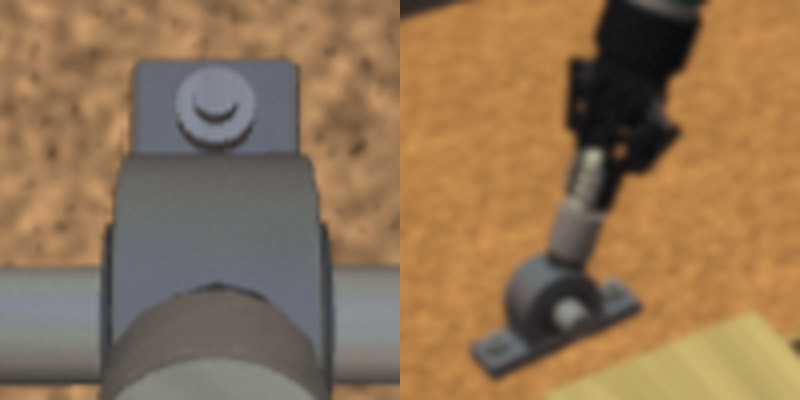

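Past the snap (28.7 mm beyond the tip plane, force rising again). Pressing to the hard stop.

Request:
{"method": "servo_tool", "body": {"motion": [[0, 0, 0, 0, 0, 0.25, 10], [0, 0, 0, 0, 0, 0.4, 10], [0, 0, 0, 0, 0, 0.5, 10], [0, 0, 0, 0, 0, 0.5, 10], [0, 0, 0, 0, 0, 0.5, 10]]}}

```text
time_s: 15.5
eef_pos: [584.0, -180.3, 265.9]
eef_rot: [[0.872, 0.099, 0.479], [0.088, -0.995, 0.045], [0.481, 0.003, -0.877]]
wrist_force: [-26.8, -0.7, 27.8]
width: 0.284
```

```bash
python3 chk.py 12
```

```text
togo to tip plane (array([ 0.07, -0.12,  0.24]), array([-0.02,  0.05, -2.92])) F tool [-10.1  -1.8 -37.2] T [ 0.2  -2.14  0.08] 15.5 0.28363416768113786
```

The hard stop is reached: the force jumped to 39 N with only 0.5 mm more travel. I'll ease the push a little and hold.

Request:
{"method": "servo_tool", "body": {"motion": [[0, 0, 0, 0, 0, 0.32, 10], [0, 0, 0, 0, 0, 0.32, 10], [0, 0, 0, 0, 0, 0.32, 10], [0, 0, 0, 0, 0, 0.32, 10], [0, 0, 0, 0, 0, 0.32, 10], [0, 0, 0, 0, 0, 0.32, 10], [0, 0, 0, 0, 0, 0.32, 10], [0, 0, 0, 0, 0, 0.32, 10], [0, 0, 0, 0, 0, 0.32, 10], [0, 0, 0, 0, 0, 0.32, 10], [0, 0, 0, 0, 0, 0.32, 10], [0, 0, 0, 0, 0, 0.32, 10]]}}

```text
time_s: 16.8
eef_pos: [583.8, -180.2, 265.9]
eef_rot: [[0.872, 0.1, 0.48], [0.09, -0.995, 0.045], [0.482, 0.004, -0.876]]
wrist_force: [-20.0, -1.3, 20.0]
width: 0.282
```

```bash
python3 chk.py 13
```

```text
togo to tip plane (array([ 0.1 , -0.16,  0.34]), array([ 0.  ,  0.06, -2.91])) F tool [ -7.9  -0.6 -27.2] T [ 0.03 -1.85  0.07] 16.8 0.28166037457177595
```

View pics/c13.png

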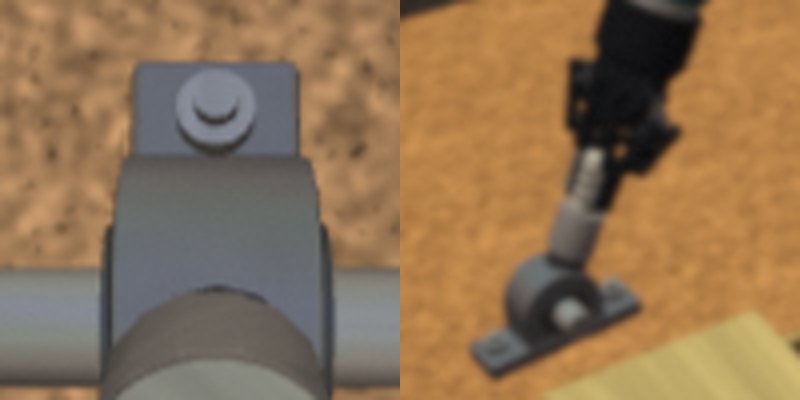

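The collar is seated against the cup with about 29 N axial push, more than the 15 N spring. Holding for over 3 s more.

Request:
{"method": "servo_tool", "body": {"motion": [[0, 0, 0, 0, 0, 0.32, 10], [0, 0, 0, 0, 0, 0.32, 10], [0, 0, 0, 0, 0, 0.32, 10], [0, 0, 0, 0, 0, 0.32, 10], [0, 0, 0, 0, 0, 0.32, 10], [0, 0, 0, 0, 0, 0.32, 10], [0, 0, 0, 0, 0, 0.32, 10], [0, 0, 0, 0, 0, 0.32, 10], [0, 0, 0, 0, 0, 0.32, 10], [0, 0, 0, 0, 0, 0.32, 10], [0, 0, 0, 0, 0, 0.32, 10], [0, 0, 0, 0, 0, 0.32, 10]]}}

```text
time_s: 18.1
eef_pos: [583.6, -180.1, 265.8]
eef_rot: [[0.871, 0.101, 0.481], [0.091, -0.995, 0.044], [0.483, 0.006, -0.876]]
wrist_force: [-20.5, -1.1, 18.9]
width: 0.279
```

Request:
{"method": "servo_tool", "body": {"motion": [[0, 0, 0, 0, 0, 0.32, 10], [0, 0, 0, 0, 0, 0.32, 10], [0, 0, 0, 0, 0, 0.32, 10], [0, 0, 0, 0, 0, 0.32, 10], [0, 0, 0, 0, 0, 0.32, 10], [0, 0, 0, 0, 0, 0.32, 10], [0, 0, 0, 0, 0, 0.32, 10], [0, 0, 0, 0, 0, 0.32, 10], [0, 0, 0, 0, 0, 0.32, 10], [0, 0, 0, 0, 0, 0.32, 10], [0, 0, 0, 0, 0, 0.32, 10], [0, 0, 0, 0, 0, 0.32, 10]]}}

```text
time_s: 19.3
eef_pos: [583.4, -180.0, 265.7]
eef_rot: [[0.871, 0.102, 0.481], [0.093, -0.995, 0.044], [0.483, 0.007, -0.875]]
wrist_force: [-19.6, -0.8, 19.9]
width: 0.278
```

Request:
{"method": "servo_tool", "body": {"motion": [[0, 0, 0, 0, 0, 0.32, 10], [0, 0, 0, 0, 0, 0.32, 10], [0, 0, 0, 0, 0, 0.32, 10], [0, 0, 0, 0, 0, 0.32, 10], [0, 0, 0, 0, 0, 0.32, 10], [0, 0, 0, 0, 0, 0.32, 10], [0, 0, 0, 0, 0, 0.32, 10], [0, 0, 0, 0, 0, 0.32, 10], [0, 0, 0, 0, 0, 0.32, 10], [0, 0, 0, 0, 0, 0.32, 10], [0, 0, 0, 0, 0, 0.32, 10], [0, 0, 0, 0, 0, 0.32, 10]]}}

```text
time_s: 20.5
eef_pos: [583.3, -179.9, 265.6]
eef_rot: [[0.87, 0.103, 0.482], [0.094, -0.995, 0.043], [0.484, 0.008, -0.875]]
wrist_force: [-19.0, 0.2, 19.7]
width: 0.277
```

```bash
python3 chk.py 14
python3 - <<'E'
from rig import optics
import cv2
cv2.imwrite("pics/top14.png",optics.get_image("top")["frame"][:,:,::-1])
E
```

```text
togo to tip plane (array([ 0.19, -0.3 ,  0.57]), array([ 0.06,  0.1 , -2.91])) F tool [ -7.   -2.  -26.3] T [ 0.14 -1.82  0.17] 20.5 0.2769961345403836
```

View pics/c14.png

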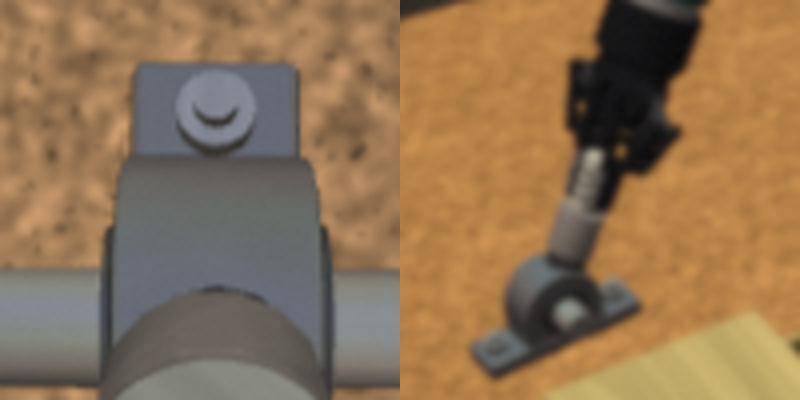

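View pics/top14.png

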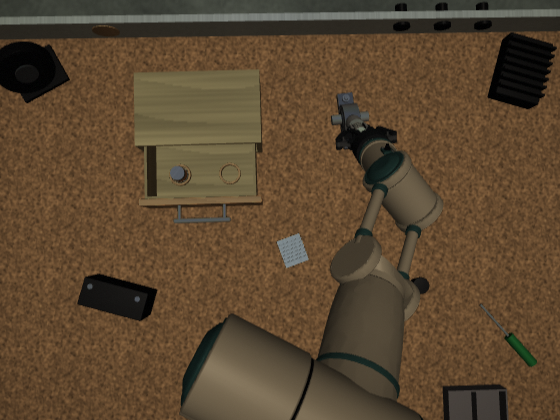

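The push has been seated for more than 5 s. The drawer is still out, and jar, battery, converter and socket sit where they were. Handing in.

```bash
python3 -c "
from rig import ticket
print(ticket.sign_off())"
```

```text
the job is handed in; nothing more can be done
None
```

I pulled the drawer out to its stop, lifted the greaser from its pocket and pressed it down over the leaning grease fitting. I then handed the job in at about 20.6 s, with the arm still pressing and gripping. `ticket.sign_off()` gave no verdict.

- **Drawer:** it travelled about 118 mm until it stalled with the force rising. The last top view shows it still out.
- **Press:** resistance rose to about 12 N, gave way at the snap, then climbed to 39 N with almost no further travel, which is the collar's hard stop. I eased that to about 28 N, well above the 15 N spring, and held it there from 15.5 s to the end at 20.5 s.
- **Depth:** by my estimate the nose is 29.1 mm past the spigot tip, against a nominal 30 mm. The 0.9 mm difference is within the camera's 2 mm accuracy.
- **Side load and drift:** a side load of about 7 to 8 N stayed on the greaser. The tool turned slowly during the hold, to about 0.7° off the planned pose, with no sign of it slipping off.
- **Other objects:** the jar, battery, converter and socket looked undisturbed in the last top view. The arm passed over the socket there, and I did not check that clearance from the side.

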